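# Gauge a frame rail against the flip stop of a saw board

## Task

Get the frame rail ready for sawing to length: flip the red stop all the way down onto the fence, then, with the rail lying flat along the fence, slide it up until its end is pressed lightly home on the stop's screw, feeling for the contact and never forcing it, so that the stop keeps its setting. Then flip the stop back up past upright, out of the way of the saw, and let go, leaving the rail exactly where it was gauged: still along the fence, with its end at the screw's nose. Leave the glasses, the glue bottle, the pot and the offcut alone.

Things in the scene. Friction and masses are not known exactly. Their poses are not given: they have to be found in the camera images.
- saw_board: Fixed plywood bed, 190 x 480 x 18 mm, with an aluminium fence 25 mm thick along its far side. Origin: underside, mid-length. x points across to the fence, y along the fence to the stop end, z up. In this frame: bed top z = 18, from x = -85 to 105; fence front face x = 30, top z = 40 mm. Saw kerf in the fence at y = -60 mm, with a low block behind it, level with the fence's top.
- stop_leaf (a joint): Hinge of the red flip stop, rad. 0: fully down, its arm level, at its end stop on the carriage. It grows as the arm is lifted; 1.57: upright; 2.0: leaning back, end stop. Starts up, at 1.7 to 1.95. Stiff (about 0.1 N m): it stays where it is left.
- stop_hinge (a point): Point on the stop's hinge axis, mid-width. The axis runs along the fence, at x = 50, z = 64 mm of saw_board. The dark carriage below (44 mm along the fence, ears to 34 mm above the fence) is clamped there; a shove of 35 N along the fence would shift it. When down, the red arm, 24 mm wide and 8 thick, reaches level from here over the fence to -x of saw_board.
- stop_grip (a point): Centre of the black barrel on the arm's free end, 84 mm from the hinge axis: 14 mm thick, 30 mm long along the fence. Pinched on its two end faces from above, it can be carried along its arc about the hinge, turning between the fingertips. Stop down: x = -34, z = 64 mm in saw_board.
- stop_foot (a point): Where the brass setting screw leaves the red foot (20 x 24 mm, hangs 40 mm below the arm's mid-plane, in front of the fence), on the foot's face to the rail, 12 mm from mid-width. Stop down: x = 20, z = 40 mm in saw_board. The white round nose, 10 mm across, points to -y of saw_board; its tip is 6 to 28 mm out from here, not measured: feel or see it. It does not give: a push of 2 to 8 N is enough.
- rail_center (a point): Centre of the loose frame rail, dark wood with a thin brass line: 220 mm long, 20 thick, 50 high, about 0.16 kg, standing on its narrow side on the bed. y along it to the stop end, z up. Its top is 28 mm above the fence's top, so it can be gripped across its thickness there. Against the fence: x = 20, z = 43 mm in saw_board. It starts 5 to 40 mm off the fence, 40 mm or more short of the stop.
- rail_end (a point): Centre of the rail's end face that looks to the stop, 110 mm from its centre along its y axis; same axes as the rail.
- glasses: Bystander: folded black spectacles, 134 x 30 x 40 mm, on the table beside the board. Origin under the middle.
- glue_bottle: Bystander: white glue bottle with a red cap, 48 mm across, 110 mm high. Origin under its centre.
- brush_pot: Bystander: blue ceramic pot, 72 mm across, 85 mm high. Origin under its centre.
- offcut: Bystander: short offcut of the same rail, 75 x 20 x 50 mm, standing on the table. Origin under its centre.
Not all that is in view belongs to the job. Of the things shaped like the part that bears rail_center, the dark wooden one is meant.

How it is judged:
By the outcome, as a careful person would: the job done as asked, in the order asked, and still so for the second after the job is handed in, with the robot touching nothing.
It also fails if it takes over 72 s, if anything falls off the work surface, if the arm or the gripper's body presses on something with over 40 N, if the wrist force passes 120 N, or if a joint passes its speed limit or range.

## Robot

A 6-joint arm with a two-finger parallel gripper is mounted at the origin on the work surface. World frame = base frame: x ahead of the robot, y to its left, z up, the work surface at z = 0. Lengths are in m, angles in rad, forces in N, time in s.
With the tool pointing down it reaches from about 0.275 to 0.825 m from the base axis. Payload 4.9 kg.
Tool frame: the origin (TCP) lies midway between the tips of the shut fingers; the grasp point (between the pads) lies 19 mm behind it (grip_point_offset is the distance from the TCP to the grasp point, in m); z points along the fingers, x is the direction in which the jaws open and shut, and the axes are right-handed (so a half turn about z gives the same grasp; the last joint's range is limited). The gripper opens to 85 mm and grips with 20 to 120 N. Pads are 22 mm wide; open, the fingers measure 114 mm over their backs; the gripper's body (76 mm by 85 mm) begins 54 mm behind the grasp point. The pads swing forward as they close: fully open they stand 13 mm farther back than shut.
Start: joints at [-1.263, 0.326, -0.193, 1.052, 0, 1.437], TCP at [0.235, -0.497, 0.231] pointing down, gripper open.
Joint ranges: [-2.65, 2.65], [-0.97, 1.79], [-1.3, 1.35], [-1.93, 2.1], [-1.47, 1.37], [-3.14, 3.14]. Speed limits (rad/s): [2.57, 2.57, 3.14, 3.14, 3.14, 3.14].

## Interface

Orientations are given as a rotation vector (axis times angle).
In Python, from cell import * gives the robot as it stands. Calls block until the motion is done:
- movep(position, orientation): joint-space move of the TCP to a pose.
- move_l(position, velocity=0.15, rot=None, until_force=None): straight line of the TCP; rot=None keeps the orientation; velocity is the mean speed in m/s. With until_force (N) it stops when the force on the tool has changed by that much, and returns True; else False.
- set_joints(angles): joint-space move.
- let_go() and grab(newtons=None): open the fingers fully, or close them until they stop; newtons is the grip in N (None keeps the last).
- sleep(seconds).
- ik(position, orientation): joint angles nearest the present ones, or None.
- get_state(): the state.
- grab_frame(name): name is "scene" or "top" or "wrist"; returns a dict with "img" (480x640x3 uint8, red, green, blue), "fx", "fy", "cx", "cy" (pixels), "k1" (the pictures are not rectified: a ray, as slopes to the right and down, at radius r is drawn at 1 + k1 r^2 times it, then the intrinsics apply), "cam_to_world" (4x4, takes a point from camera to world coordinates); the wrist camera has in their place "T_tool_cam" (4x4, takes a point from camera to tool coordinates, whose origin is the TCP and whose axes are the tool frame's). Camera axes: x right, y down, z forward; pixel columns grow to the right and rows downward; lengths in m; the calibration is good to about 2 mm. A picture is of the moment at which its call begins: read the wrist's pose just before it. There is no depth.
A pose or a line that the arm cannot do raises MotionError and nothing moves.
- sign_off(): hands the job in, once; it reports no verdict.
Trained networks look in the newest picture that a camera, given by its name, has taken for a name from the list of things; names that differ only in an ending like _2 or _b are one class to them, and where a whole thing is asked for, a point or a joint stands for the part that bears it (a point fixed in the world has none). Each returns a list of dicts, best first, with "score" (0 to 1); they miss things now and then, are a little off and sometimes report something else, mostly with a low value. They report only what shows in the picture. A call takes as long as a camera call. They do not tell look-alikes from the thing itself.
- spot_in(camera, name): "centre" ([column, row] in pixels, amid what is visible of it).
- silhouettes(camera, name): "mask" (480x640 bool, what is visible of it) and "centre" ([column, row] in pixels, amid what is visible of it).
- tip_of(camera, name): "centre" ([column, row] in pixels: a listed point, or the origin of a listed thing).
The state is a dict: "clock": time; "q": joint angles; "joint_velocities": joint speeds; "tau": joint torques, N m; "position": TCP position; "eef_rot": TCP orientation; "contact_force": force on the tool from outside, world axes, zero at the start; "wrist_torque": the same for the moment, N m; "finger_gap": opening from 0.0 (shut) to 1.0 (fully open).
Only numpy, scipy, OpenCV 4.12 (cv2) and the standard library are available. Lean on these libraries where they do the work, as an engineer would, in place of code of your own. Each camera call takes 0.05 s, during which the arm holds its last target.

## Working session

There is one attempt and no reset: what is moved stays moved. The work goes in short steps, each a Python script; the robot and the scene stay as the last script left them, time stands still between calls to the robot, and variables do not carry over. Pictures are saved under pics/ and viewed, and the job is handed in when it is done.

```bash
ls; mkdir -p pics; python3 - <<'E'
from cell import *
import cv2
s=get_state();print(s)
for n in ("scene","top","wrist"):
    f=grab_frame(n);cv2.imwrite(f"pics/a_{n}.png",f["img"][:,:,::-1]);print(n,{k:v for k,v in f.items() if k!="img"})
    for nm in ("stop_hinge","stop_grip","stop_foot","rail_center","rail_end","saw_board"):
        print(nm,[(round(d["score"],2),[round(float(x)) for x in d["centre"]]) for d in tip_of(n,nm)])
print(get_state()["clock"])
E
```

```text
pics
{'clock': 0.0, 'q': array([-1.26320290e+00,  3.26955705e-01, -1.93592687e-01,  1.05198987e+00,
       -8.90746461e-06,  1.43659374e+00]), 'joint_velocities': array([-0.00040373,  0.00062667, -0.00066717, -0.0007331 ,  0.00051169,
        0.000526  ]), 'tau': array([ 1.32230329e-03, -4.43391895e+01,  2.62444568e+01,  1.52618863e-02,
        1.00178497e-04,  1.43027520e-06]), 'position': array([ 0.23498839, -0.49662761,  0.23049205]), 'eef_rot': array([-2.65325232e+00,  1.68013575e+00,  2.10332407e-03]), 'contact_force': array([ 0.15237903, -0.29815817, -0.79659775]), 'wrist_torque': array([ 0.03324986, -0.06231845,  0.02786491]), 'finger_gap': 0.9977744407782871}
scene {'fx': 593.0457800557494, 'fy': 593.0457800557494, 'cx': 323.7181474276351, 'cy': 232.22413784687492, 'k1': -0.17279150114499248, 'cam_to_world': array([[ 0.26777614,  0.81617359, -0.51201231,  1.14254046],
       [ 0.96346388, -0.23001351,  0.13722656, -0.15581494],
       [-0.00576905, -0.53005137, -0.84794591,  1.09119082],
       [ 0.        ,  0.        ,  0.        ,  1.        ]])}
stop_hinge [(0.81, [402, 2
[... 795 characters left out ...]
83, 300])]
rail_end [(0.77, [434, 381]), (0.61, [315, 240])]
saw_board [(0.85, [313, 239])]
wrist {'fx': 360.4981705889325, 'fy': 360.4981705889325, 'cx': 321.1753203088933, 'cy': 238.2868113511946, 'k1': -0.0740217426770595, 'T_tool_cam': array([[ 9.99999541e-01,  7.03971578e-04,  6.50195888e-04,
         7.23012350e-04],
       [-8.68521692e-04,  9.52515464e-01,  3.04488975e-01,
        -7.82045974e-02],
       [-4.04970054e-04, -3.04489400e-01,  9.52515638e-01,
        -1.43159619e-01],
       [ 0.00000000e+00,  0.00000000e+00,  0.00000000e+00,
         1.00000000e+00]])}
stop_hinge []
stop_grip []
stop_foot []
rail_center [(0.79, [62, 38])]
rail_end [(0.78, [115, 152])]
saw_board []
1.05
```

View pics/a_scene.png

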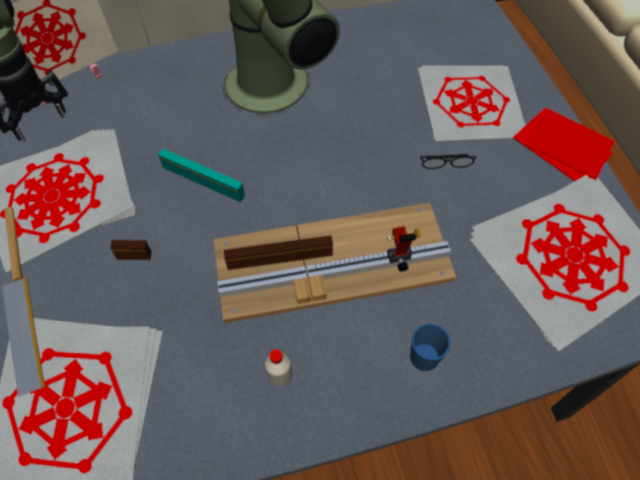

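View pics/a_top.png

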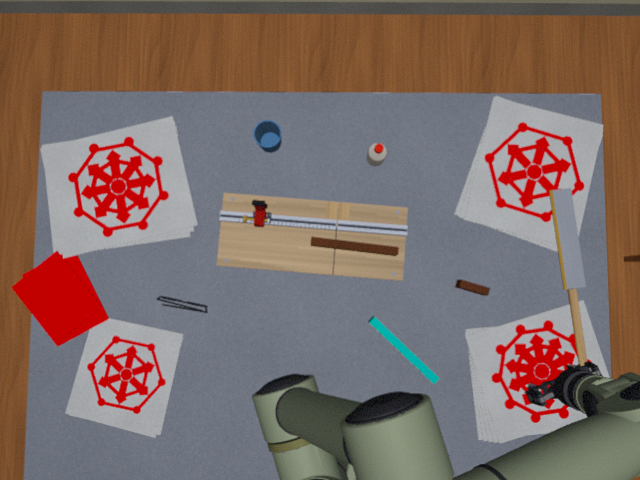

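Rail candidates: the dark wooden bar on the board (scene 280,251; top 354,244), the teal bar on the table (scene 202,175; top 402,349), and the short dark offcut (scene 131,249; top 473,288). The long dark one on the board fits the description. Next I triangulate and enlarge a crop to confirm.

```bash
cat > h.py <<'E'
from cell import *
import numpy as np, cv2
from scipy.spatial.transform import Rotation as R
from scipy.optimize import least_squares
def camT(f,st=None):
    if "cam_to_world" in f: return np.array(f["cam_to_world"])
    T=np.eye(4);T[:3,:3]=R.from_rotvec(st["eef_rot"]).as_matrix();T[:3,3]=st["position"]
    return T@np.array(f["T_tool_cam"])
def K(f): return np.array([[f["fx"],0,f["cx"]],[0,f["fy"],f["cy"]],[0,0,1.]])
def ray(f,T,px):
    p=cv2.undistortPoints(np.array([[px]],float),K(f),np.array([f["k1"],0,0,0,0.]))[0,0]
    # brown-model k1 equals the stated one
    d=T[:3,:3]@np.array([p[0],p[1],1]);return T[:3,3],d/np.linalg.norm(d)
def tri(rs):
    A=np.zeros((3,3));b=np.zeros(3)
    for o,d in rs:
        P=np.eye(3)-np.outer(d,d);A+=P;b+=P@o
    x=np.linalg.solve(A,b);return x,[np.linalg.norm((np.eye(3)-np.outer(d,d))@(x-o)) for o,d in rs]
def onz(r,z): o,d=r;return o+d*(z-o[2])/d[2]
def proj(f,T,X):
    Ti=np.linalg.inv(T);return cv2.projectPoints(np.atleast_2d(X).astype(float),cv2.Rodrigues(Ti[:3,:3])[0],Ti[:3,3],K(f),np.array([f["k1"],0,0,0,0.]))[0][:,0]
def down(yaw): # tool z down, tool x at world angle yaw
    c,s=np.cos(yaw),np.sin(yaw);return R.from_matrix(np.array([[c,s,0],[s,-c,0],[0,0,-1.]])).as_rotvec()
E
python3 - <<'E'
from h import *
fs=grab_frame("scene");ft=grab_frame("top");Ts,Tt=camT(fs),camT(ft)
for n,a,b in [("hinge",(402,252),(259,216)),("grip",(409,235),(260,201)),("foot",(395,237),(259,221)),("railc",(280,251),(354,244)),("railend",(332,244),(315,240)),("board",(331,258),(313,239))]:
    print(n,*[np.round(x,4) for x in tri([ray(fs,Ts,a),ray(ft,Tt,b)])])
# board corners on z=.018 from masks
for nm,f,T in(("scene",fs,Ts),("top",ft,Tt)):
    m=silhouettes(nm,"saw_board")[0]
    c,_=cv2.findContours(m["mask"].astype(np.uint8),cv2.RETR_EXTERNAL,cv2.CHAIN_APPROX_NONE)
    c=max(c,key=cv2.contourArea);r=cv2.boxPoints(cv2.minAreaRect(c));print(nm,m["score"],r.tolist())
    if nm=="top":
        P=np.array([onz(ray(f,T,p),.018) for p in r]);print(P.round(4));print(np.linalg.norm(P-np.roll(P,1,0),axis=1))
a=fs["img"][190:330,190:470];b=ft["img"][180:290,200:420]
a=cv2.resize(a,(800,400),interpolation=2);cv2.imwrite("pics/b1.png",a[:,:,::-1])
cv2.imwrite("pics/b2.png",cv2.resize(b,(800,400),interpolation=2)[:,:,::-1])
E
```

```text
hinge [0.606  0.1522 0.0562] [0.0009 0.0009]
grip [0.6291 0.142  0.1613] [0.0028 0.0028]
foot [0.5881 0.1442 0.0902] [0.0049 0.0049]
railc [ 0.5367 -0.0862  0.0564] [0.0008 0.0008]
railend [0.5474 0.0159 0.0546] [0.0048 0.0048]
board [0.5532 0.0172 0.0064] [0.0001 0.0001]
scene 0.79 [[208.9181671142578, 239.41455078125], [441.15606689453125, 198.1278076171875], [456.05316162109375, 281.92388916015625], [223.81524658203125, 323.21063232421875]]
top 0.72 [[215.7372589111328, 265.79248046875], [221.72999572753906, 191.57447814941406], [408.96270751953125, 206.692626953125], [402.969970703125, 280.91064453125]]
[[ 0.4815  0.2669  0.018 ]
 [ 0.6748  0.2554  0.018 ]
 [ 0.6376 -0.2316  0.018 ]
 [ 0.4453 -0.2148  0.018 ]]
[0.482994   0.19364562 0.4883937  0.19300828]
```

View pics/b1.png

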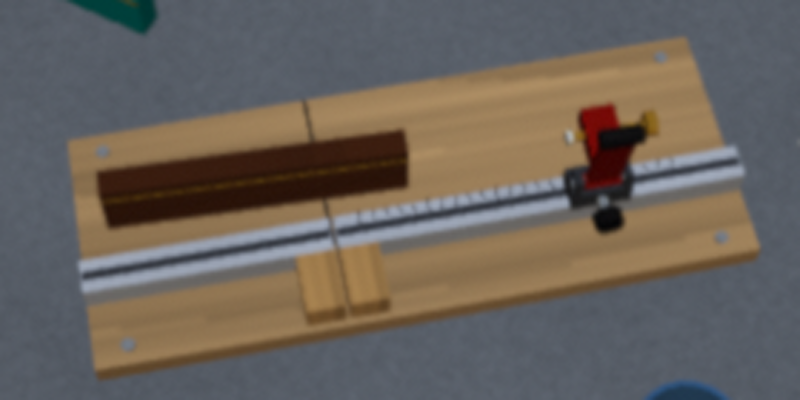

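View pics/b2.png

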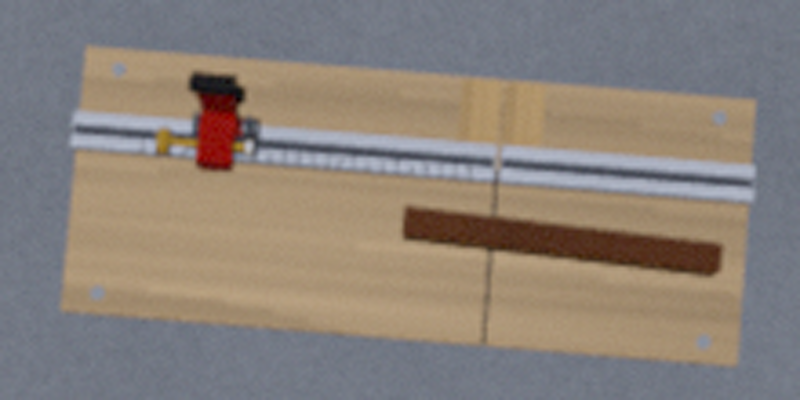

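The crops confirm the long dark rail with the brass line standing on the board, and show the stop up with its nose pointing -y. Now closer wrist views.

```bash
python3 - <<'E'
from h import *
import pickle
yaw=np.deg2rad(85.7)
o1=down(yaw)
print(ik([.5,.1,.28],o1),ik([.5,.1,.28],down(yaw-np.pi)))
V=[]
for i,p in enumerate([(.48,-.03,.30),(.50,.12,.26)]):
    movep(list(p),o1);sleep(.2)
    s=get_state();f=grab_frame("wrist");cv2.imwrite(f"pics/c{i}.png",f["img"][:,:,::-1]);V.append((s,f))
    for nm in ("stop_hinge","stop_grip","stop_foot","rail_center","rail_end","saw_board"):
        print(nm,[(round(d["score"],2),[round(float(x)) for x in d["centre"]]) for d in tip_of("wrist",nm)])
pickle.dump(V,open("v.pkl","wb"))
print(get_state()["clock"],get_state()["q"])
E
```

```text
[ 0.05254811  0.22274263 -0.2071518   1.1409019   0.          0.12759727] [ 0.05254811  0.22274263 -0.2071518   1.1409019   0.         -3.01399538]
stop_hinge [(0.87, [480, 299])]
stop_grip [(0.9, [510, 352])]
stop_foot [(0.68, [483, 299]), (0.68, [367, 240]), (0.51, [370, 248])]
rail_center [(0.6, [275, 242])]
rail_end [(0.55, [371, 247])]
saw_board [(0.71, [444, 398]), (0.63, [367, 243])]
stop_hinge [(0.75, [355, 310]), (0.68, [132, 247])]
stop_grip [(0.64, [362, 368])]
stop_foot [(0.89, [349, 313]), (0.3, [345, 412])]
rail_center [(0.74, [131, 246])]
rail_end [(0.83, [234, 251]), (0.55, [350, 310])]
saw_board [(0.7, [242, 246]), (0.2, [348, 308])]
4.95 [ 9.12793549e-02  2.41434266e-01 -2.34016998e-01  1.09520261e+00
 -7.00002606e-07  1.66924552e-01]
```

View pics/c0.png

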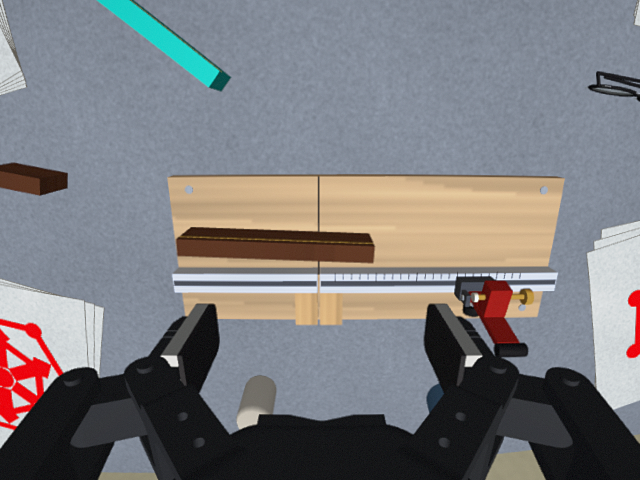

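View pics/c1.png

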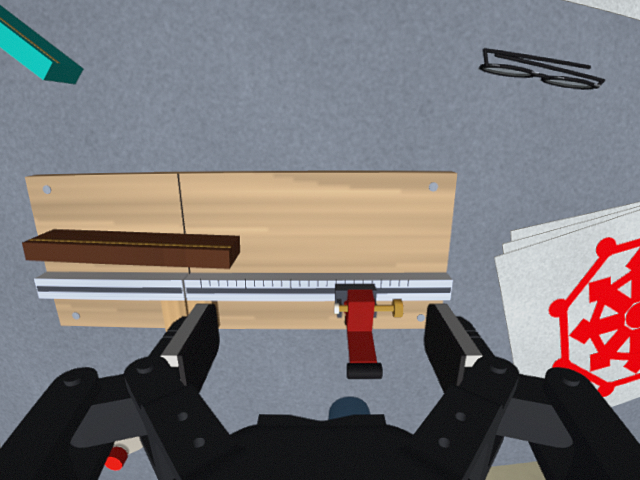

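```bash
python3 - <<'E'
import cv2
a=cv2.imread("pics/c0.png");b=cv2.imread("pics/c1.png")
for n,im,(x0,y0) in [("d0",a,(160,165)),("d1",a,(370,165)),("d2",b,(15,165)),("d3",b,(300,165))]:
    cv2.imwrite(f"pics/{n}.png",cv2.resize(im[y0:y0+150 if n!="d3" else y0+225,x0:x0+200],None,fx=4 if n!="d3" else 2.66,fy=4 if n!="d3" else 2.66,interpolation=2))
E
```

```text
(no output)
```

View pics/d0.png

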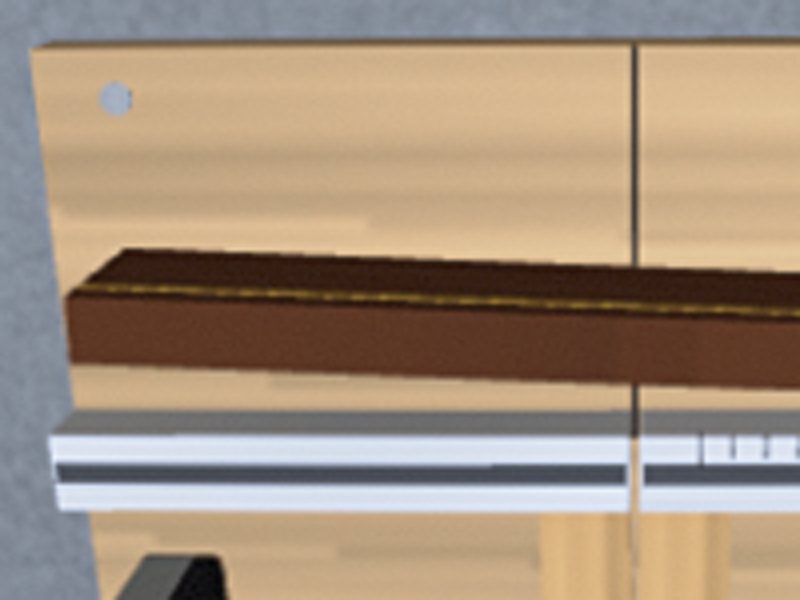

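View pics/d1.png

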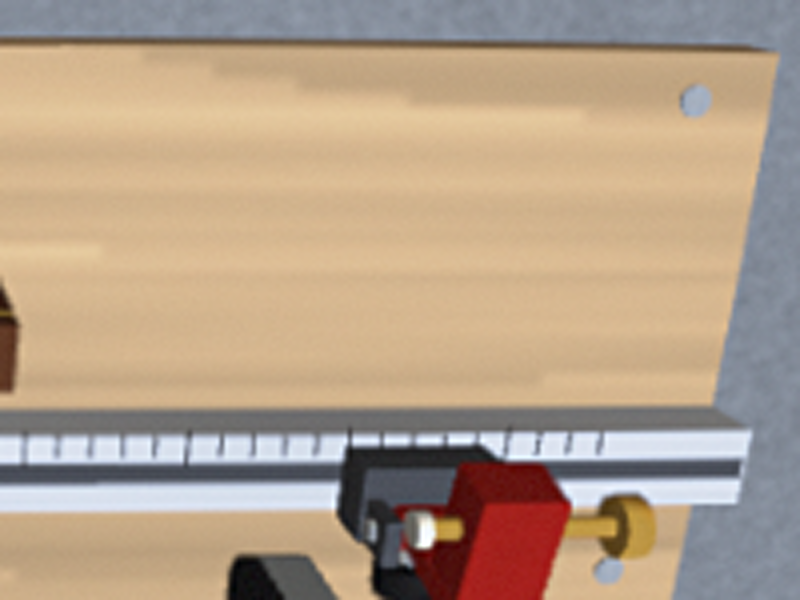

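View pics/d2.png

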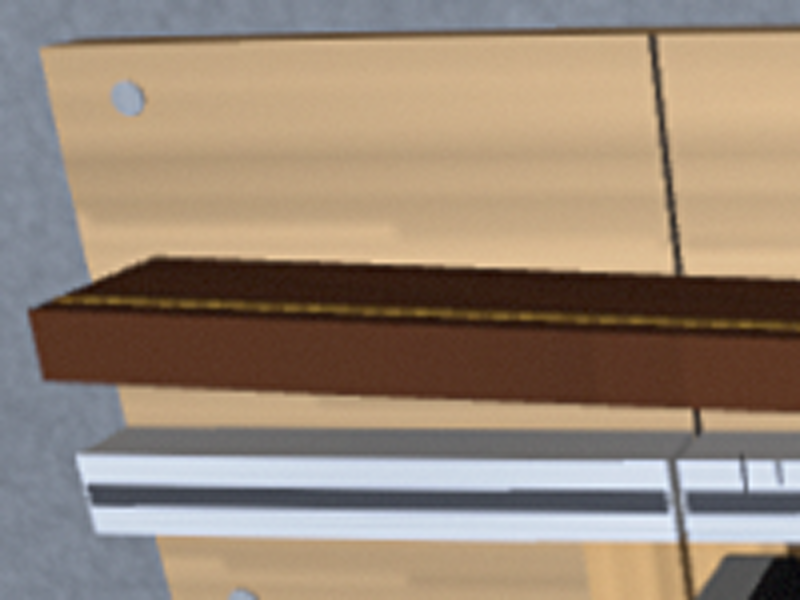

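View pics/d3.png

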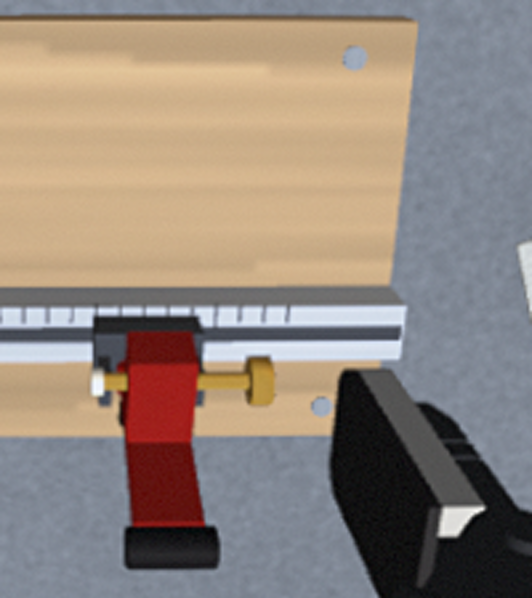

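```bash
python3 - <<'E'
from h import *
import pickle
V=pickle.load(open("v.pkl","rb"))
F=[(f,camT(f,s)) for s,f in V]
B=[(0,-85,-240,18,168.25,176.75),(0,-85,240,18,564.5,178),(0,-85,-60,18,318.5,175.5),(0,30,-240,40,172.5,273.75),(0,30,240,40,557.75,272.5),(0,55,-240,40,174.5,292.75),(0,55,240,40,555.25,290.75),(0,30,-60,40,318.5,274),
(1,-85,-240,18,25.25,176.75),(1,30,-240,40,34.25,278.5),(1,55,-240,40,39.5,298.5),(1,-85,-60,18,178.25,174),(1,30,-60,40,183.75,279.75),(1,-85,240,18,456.8,173.3),(1,30,240,40,453,280),(1,55,240,40,451.1,299.6)]
def pose(p): 
    c,s=np.cos(p[2]),np.sin(p[2]);T=np.eye(4);T[:2,:2]=[[c,-s],[s,c]];T[:3,3]=[p[0],p[1],p[3]];return T
def res(p,D,ret=False):
    T=pose(p);r=[]
    for i,x,y,z,u,v in D:
        X=(T@[x/1e3,y/1e3,z/1e3,1])[:3];r.append(proj(*F[i],X)[0]-[u,v])
    return np.array(r).ravel()
b=least_squares(res,[.55,.02,-.07,0],args=(B,),loss="soft_l1");print("board",b.x.round(4),np.abs(b.fun).mean(),b.fun.reshape(-1,2).round(1).tolist())
Tb=pose(b.x)
Rl=[(0,-10,-110,50,191.25,227.25),(0,10,-110,50,177,239),(0,10,-110,0,177.5,255.75),(0,10,110,50,374.5,245.5),(0,10,110,0,373.25,262.5),(0,-10,110,50,370.75,235.5),(1,-10,-110,50,54.25,229.25),(1,10,-110,50,22.5,242.75),(1,10,-110,0,26.25,260)]
r=least_squares(res,[.53,-.08,-.07,0.018],args=(Rl,),loss="soft_l1");print("rail",r.x.round(4),r.fun.reshape(-1,2).round(1).tolist())
inv=np.linalg.inv(Tb);e=pose(r.x)@[0,.11,0,1];c=pose(r.x)@[0,0,0,1]
print("rail in board",(inv@c).round(4),"end",(inv@e).round(4),"dyaw deg",np.rad2deg(r.x[2]-b.x[2]))
for n,a,bb in [("nose",(472,297),(334.2,308.6)),("barrel",(511,350),(364.6,371))]:
    X,er=tri([ray(*F[0],a),ray(*F[1],bb)]);print(n,X.round(4),(inv@np.r_[X,1]).round(4),er)
pickle.dump((b.x,r.x),open("pose.pkl","wb"))
# checks against the fixed cameras' detections
for n,px in (("scene",[(402,252),(409,235)]),("top",[(259,216),(260,201)])):
    f=grab_frame(n);T=camT(f)
    print(n,proj(f,T,np.array([(Tb@[-.085,-.24,.018,1])[:3],(Tb@[-.085,.24,.018,1])[:3],(Tb@[.055,.24,.04,1])[:3],(pose(r.x)@[0,.11,.05,1])[:3]])).round(1).tolist())
    cv2.imwrite(f"pics/e_{n}.png",f["img"][:,:,::-1])
E
```

```text
board [ 5.508e-01  2.070e-02 -7.400e-02  3.000e-04] 0.3317595812712204 [[-0.7, 0.7], [0.3, 0.2], [0.1, 0.8], [-0.2, 0.1], [0.3, 0.1], [0.5, -0.5], [-1.2, -0.1], [0.3, 0.1], [-0.0, -0.0], [0.1, 0.1], [0.1, -0.5], [0.1, -0.5], [-0.4, 0.3], [0.7, -0.5], [0.1, -0.4], [-0.6, 0.2]]
rail [ 0.5203 -0.0849 -0.1204  0.018 ] [[-16.2, -0.3], [-0.5, 5.2], [14.2, -24.4], [-0.1, 7.2], [-4.5, -23.6], [5.2, 0.0], [-34.6, 0.0], [1.0, 4.9], [28.9, -26.4]]
rail in board [-0.0226 -0.1075  0.0177  1.    ] end [-0.0175  0.0023  0.0177  1.    ] dyaw deg -2.659210100173658
nose [0.592  0.1238 0.0972] [0.0334 0.1058 0.0969 1.    ] [np.float64(0.00034726901074223787), np.float64(0.0003472690107423366)]
barrel [0.6271 0.146  0.147 ] [0.0668 0.1306 0.1467 1.    ] [np.float64(0.00018799095967481086), np.float64(0.0001879909596748992)]
scene [[213.9, 239.3], [430.5, 202.4], [451.6, 250.9], [331.8, 234.1]]
top [[402.0, 279.7], [215.9, 264.9], [219.6, 210.0], [309.6, 244.6]]
```

```bash
cat >> h.py <<'E'
def pose(p): 
    c,s=np.cos(p[2]),np.sin(p[2]);T=np.eye(4);T[:2,:2]=[[c,-s],[s,c]];T[:3,3]=[p[0],p[1],p[3]];return T
def res(p,D,F):
    T=pose(p);r=[]
    for i,x,y,z,u,v in D:
        X=(T@[x/1e3,y/1e3,z/1e3,1])[:3];r.append(proj(*F[i],X)[0]-[u,v])
    return np.array(r).ravel()
E
python3 - <<'E'
from h import *
import pickle
V=pickle.load(open("v.pkl","rb"))
F=[(f,camT(f,s)) for s,f in V]
b=pickle.load(open("pose.pkl","rb"))[0];Tb=pose(b);inv=np.linalg.inv(Tb)
Rl=[(0,-10,-110,0,191.25,227.25),(0,-10,-110,50,177,239),(0,10,-110,50,177.5,255.75),(0,-10,110,50,374.5,245.5),(0,10,110,50,373.25,262.5),(0,-10,110,0,370.75,235.5),(1,-10,-110,0,54.25,229.25),(1,-10,-110,50,22.5,242.75),(1,10,-110,50,26.25,260)]
r=least_squares(res,[.53,-.08,-.07,0.018],args=(Rl,F),loss="soft_l1");print("rail",r.x.round(4),r.fun.reshape(-1,2).round(1).tolist())
e=pose(r.x)@[0,.11,0,1];c=pose(r.x)@[0,0,0,1]
print("rail in board",(inv@c).round(4),"end",(inv@e).round(4),"dyaw deg",np.rad2deg(r.x[2]-b[2]))
pickle.dump((b,r.x),open("pose.pkl","wb"))
# stop fit: yh, th, L
def stop(p):
    yh,th,L=p;a=np.array([-np.cos(th),0,np.sin(th)]);n=np.array([-np.sin(th),0,-np.cos(th)]);H=np.array([.05,yh,.064])
    return H+.084*a, H+.030*a+.024*n+np.array([0,-.012-L,0])
obs=np.array([[0.0668,0.1306,0.1467],[0.0334,0.1058,0.0969]])
s=least_squares(lambda p:(np.array(stop(p))-obs).ravel(),[.13,1.8,.015]);print("stop",s.x,(s.fun*1e3).round(1))
for n in ("scene","top"):
    f=grab_frame(n);T=camT(f);print(n,proj(f,T,np.array([(Tb@np.r_[q,1])[:3] for q in [*stop(s.x),[.05,s.x[0],.064]]]+[(pose(r.x)@[0,.11,.05,1])[:3]])).round(1).tolist())
for k in range(2): print(proj(*F[k],np.array([(Tb@np.r_[q,1])[:3] for q in [*stop(s.x),[.05,s.x[0],.064],[.028,s.x[0]-.022,.074],[.028,s.x[0]+.022,.074]]])).round(1).tolist())
E
```

```text
rail [ 0.5334 -0.0864 -0.1112  0.0179] [[0.2, -0.4], [-0.9, 0.3], [0.2, 0.4], [0.5, 0.6], [0.3, 0.5], [-1.5, -2.6], [0.1, -0.4], [-0.0, -0.4], [0.2, 0.3]]
rail in board [-0.0094 -0.108   0.0176  1.    ] end [-0.0053  0.0019  0.0176  1.    ] dyaw deg -2.130574569098993
stop [0.1306    1.7723846 0.0128   ] [ 0.   0.  -0.4 -0.9  0.   1.3]
scene [[408.2, 237.9], [388.6, 238.2], [401.2, 252.3], [332.8, 239.2]]
top [[257.8, 202.4], [268.9, 220.0], [261.0, 214.0], [310.2, 239.8]]
[[510.8, 350.0], [472.6, 297.1], [479.7, 297.0], [467.2, 283.8], [504.6, 283.4]]
[[364.5, 370.5], [334.2, 308.1], [356.4, 306.9], [336.2, 292.4], [379.7, 292.2]]
```

Board fit has residuals of 0.3 px, and the rail sits at board x≈-9 mm, yaw -2.1°, end at y≈2 mm. The stop hinge is at y≈130.6 mm and angle ≈1.77, and the nose tip at y≈105.8 mm. Barrel measured at z≈147 mm, which agrees with its geometry. Hovering above the barrel to check.

```bash
cat >> h.py <<'E'
import pickle
try:
    _b,_r=pickle.load(open("pose.pkl","rb"));Tb=pose(_b);inv=np.linalg.inv(Tb);byaw=_b[2]
except Exception: pass
YH=.1306;GO=.021
def w(p): return (Tb@np.r_[p,1])[:3]
def bl(p): return (inv@np.r_[p,1])[:3]
def barrel(th): return np.array([.05-.084*np.cos(th),YH,.064+.084*np.sin(th)])
def snap(name,n="wrist",crop=None,sc=1):
    s=get_state();f=grab_frame(n);im=f["img"]
    if crop: x0,y0,x1,y1=crop;im=cv2.resize(im[y0:y1,x0:x1],None,fx=sc,fy=sc,interpolation=2)
    cv2.imwrite(f"pics/{name}.png",im[:,:,::-1]);return s,f
def rep():
    s=get_state();print("t",round(s["clock"],2),"board",(bl(s["position"])*1e3).round(1),"F",(inv[:3,:3]@s["contact_force"]).round(1),"M",s["wrist_torque"].round(2),"gap mm",round(s["finger_gap"]*85,1));return s
E
python3 - <<'E'
from h import *
o=down(byaw+np.pi/2)
B=barrel(1.772)
movep(list(w(B+[0,0,.05-GO])),o);sleep(.15);s,f=snap("g1");T=camT(f,s);rep()
print(proj(f,T,np.array([w(B+[0,-.015,0]),w(B+[0,.015,0]),w(B+[0,-.015,.007]),w(B+[0,.015,.007])])).round(1).tolist())
E
```

```text
t 6.02 board [ 66.6 130.6 177.3] F [-0.9 -0.5  0.2] M [ 0.03 -0.01 -0.04] gap mm 84.9
[[293.7, 278.0], [350.7, 278.0], [292.7, 283.6], [351.8, 283.7]]
```

View pics/g1.png

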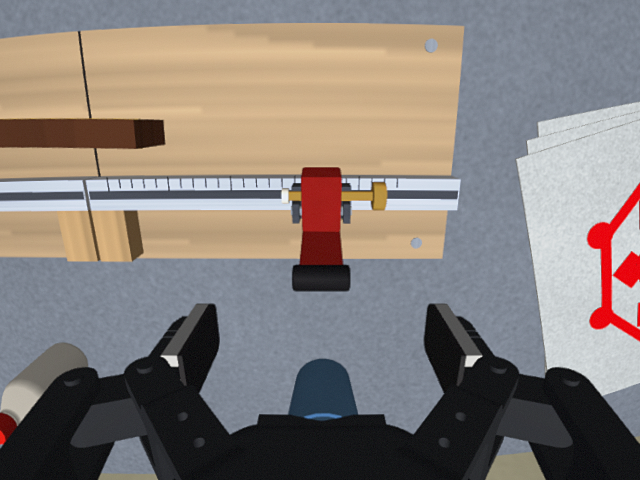

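Barrel appears at columns 293–350, row 277, against a prediction of 294–351, so it is centred. I'll descend, pinch and carry it down.

```bash
python3 - <<'E'
from h import *
B=barrel(1.772)
print(move_l(list(w(B-[0,0,GO])),velocity=.1,until_force=10));rep()
grab(20);rep();snap("g2")
for th in np.linspace(1.772,1.4,4)[1:]:
    move_l(list(w(barrel(th)-[0,0,GO])),velocity=.08);rep()
snap("g3")
E
```

```text
False
t 6.67 board [ 67.  130.6 125.7] F [-0.7  0.   0.7] M [ 0.06 -0.   -0.02] gap mm 85.3
t 7.22 board [ 67.1 130.5 125.7] F [-0.3 -1.4  2.6] M [-0.1   0.05  0.02] gap mm 29.3
t 7.55 board [ 56.7 130.5 127.2] F [ 0.6 -1.5  3. ] M [-0.23 -0.28  0.01] gap mm 29.1
t 7.83 board [ 46.  130.6 127.3] F [-0.6 -1.9  5.2] M [-0.27 -0.17 -0.  ] gap mm 29.5
t 8.12 board [ 35.3 130.6 126. ] F [-0.  -1.8  6.4] M [-0.3   0.01 -0.04] gap mm 29.2
```

View pics/g3.png

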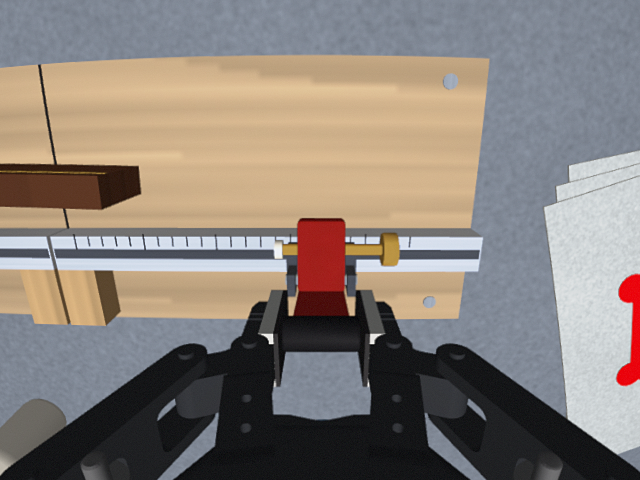

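Barrel is held between the pads at (320,333), the arm is following, and forces are small. Continuing down.

```bash
python3 - <<'E'
from h import *
for th in np.linspace(1.4,0.05,11)[1:]:
    move_l(list(w(barrel(th)-[0,0,GO])),velocity=.08)
    if th<.5: rep()
B=barrel(0)-[0,0,GO]
print(move_l(list(w(B-[0,0,.004])),velocity=.03,until_force=12));rep();snap("g4")
E
```

```text
t 10.21 board [-25.3 130.6  79.9] F [ 1.2 -0.5 -0.7] M [-0.31 -0.39 -0.05] gap mm 29.4
t 10.5 board [-29.7 130.6  69.4] F [ 1.8 -2.2 -1.8] M [-0.31 -0.34 -0.02] gap mm 29.0
t 10.79 board [-32.6 130.6  58.4] F [ 1.8 -1.  -0.4] M [-0.29 -0.23 -0.04] gap mm 29.3
t 11.08 board [-34.  130.6  47.1] F [ 0.9 -1.2 -0.2] M [-0.27 -0.16 -0.  ] gap mm 29.4
False
t 11.51 board [-34.2 130.6  39.2] F [-2.3 -1.2  5.9] M [-0.3   0.31 -0.08] gap mm 29.6
```

View pics/g4.png

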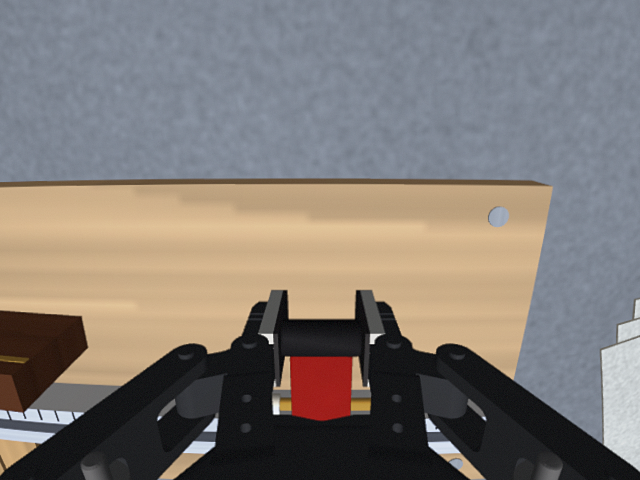

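```bash
python3 - <<'E'
from h import *
let_go();rep()
s=get_state();p=np.array(s["position"])
move_l(list(p+[0,0,.07]),velocity=.15)
# view pose, camera on -y side looking to +y
o=down(byaw+np.pi)
q=ik(list(w([-.02,.02,.20])),o);print(q)
movep(list(w([-.02,.02,.20])),o);sleep(.15);s,f=snap("h1");T=camT(f,s);rep()
pts={"barrelL":[-.034,YH-.015,.064],"barrelR":[-.034,YH+.015,.064],"nose":[.02,.1058,.04],"footbl":[.01,YH-.012,.024]}
print({k:proj(f,T,w(v))[0].round(0).tolist() for k,v in pts.items()})
E
```

```text
t 12.14 board [-34.  130.6  38.9] F [-0.3  0.  -0.4] M [ 0.01  0.06 -0.02] gap mm 85.1
[-0.05933201  0.31992099 -0.28442419  0.96645115  0.         -1.55612694]
t 14.53 board [-20.1  20.2 199.7] F [ 0.9 -0.9 -0.3] M [ 0.02 -0.03  0.02] gap mm 84.7
{'barrelL': [337.0, 329.0], 'barrelR': [337.0, 358.0], 'nose': [279.0, 306.0], 'footbl': [291.0, 310.0]}
```

View pics/h1.png

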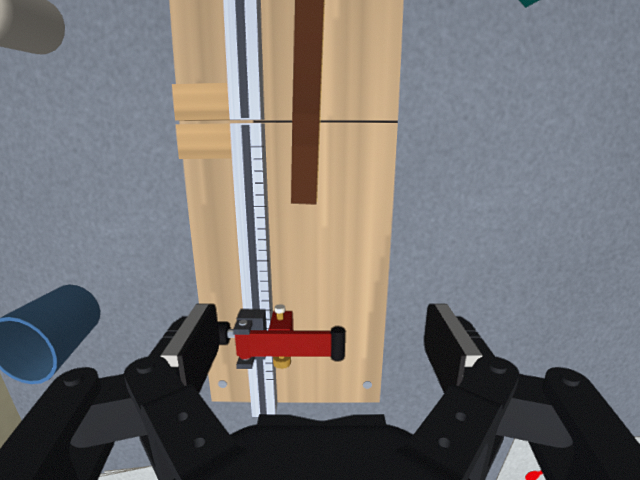

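The stop is down: nose at (279,308), barrel at (338,343), both matching the prediction for "level". Now the rail, with the camera turned towards the stop end.

```bash
python3 - <<'E'
from h import *
ry=_r[2];o=down(ry);c=(pose(_r)@[0,0,0,1])[:3]
c=np.array(w([*bl(c)[:2],.047]))
up=c+[0,0,.08]
print(ik(list(up),o),bl(c))
movep(list(up),o);sleep(.15);s,f=snap("i1");T=camT(f,s);rep()
P=pose(_r);print([proj(f,T,(P@[x,.11,.05,1])[:3])[0].round(1).tolist() for x in(-.01,.01)],[proj(f,T,(P@[x,.0,.05,1])[:3])[0].round(1).tolist() for x in(-.01,.01)])
E
```

```text
Traceback (most recent call last):
NameError: name '_r' is not defined
```

```bash
sed -i 's/_b,_r=/_b,RP=/' h.py; python3 - <<'E'
from h import *
ry=RP[2];o=down(ry);c=(pose(RP)@[0,0,0,1])[:3]
c=np.array(w([*bl(c)[:2],.047]))
up=c+[0,0,.08]
print(ik(list(up),o),bl(c))
movep(list(up),o);sleep(.15);s,f=snap("i1");T=camT(f,s);rep()
P=pose(RP);print([proj(f,T,(P@[x,.11,.05,1])[:3])[0].round(1).tolist() for x in(-.01,.01)],[proj(f,T,(P@[x,.0,.05,1])[:3])[0].round(1).tolist() for x in(-.01,.01)])
E
```

```text
[-0.29713293  0.40159799 -0.36820655  0.80099179  0.          1.38485034] [-0.00941679 -0.10804104  0.047     ]
t 17.22 board [  -9.4 -107.9  127. ] F [-0.9  0.5 -0. ] M [-0.01 -0.06  0.  ] gap mm 85.3
[[300.7, 59.3], [339.3, 59.3]] [[303.3, 258.4], [336.6, 258.4]]
```

View pics/i1.png

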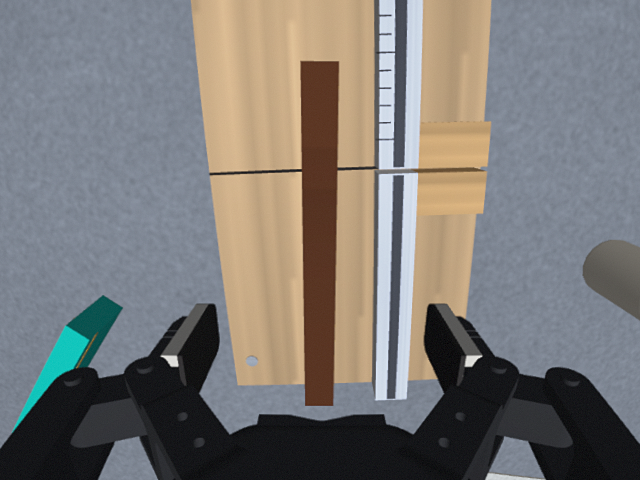

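Rail end seen at (301–339, 61) as predicted. Grip, square up, slide near the fence.

```bash
python3 - <<'E'
from h import *
c=(pose(RP)@[0,0,0,1])[:3];cb=bl(c)
print(move_l(list(w([cb[0],cb[1],.047])),velocity=.1,until_force=8));rep()
grab(20);rep()
o=down(byaw)
print(move_l(list(w([.0,-.10,.047])),velocity=.04,rot=o,until_force=12));rep()
print(move_l(list(w([.015,-.09,.047])),velocity=.05,until_force=10));rep()
print(move_l(list(w([.026,-.09,.047])),velocity=.012,until_force=4));rep()
snap("j1")
E
```

```text
False
t 18.17 board [  -8.9 -108.1   47.5] F [0.2 0.6 0.4] M [-0.02 -0.   -0.  ] gap mm 85.1
t 18.77 board [  -9.3 -108.1   47.2] F [-0.2  1.   2.1] M [ 0.04  0.1  -0.01] gap mm 19.7
False
t 19.23 board [  1.2 -99.5  47.2] F [2.  0.8 2.2] M [-0.04 -0.39  0.04] gap mm 19.6
True
t 19.44 board [  2.2 -99.1  47.2] F [-0.5  0.4  3.9] M [ 0.1  -0.13 -0.01] gap mm 19.1
True
t 19.95 board [  2.2 -99.1  47.2] F [-0.3 -1.1  4.6] M [0.   0.09 0.03] gap mm 19.1
```

View pics/j1.png

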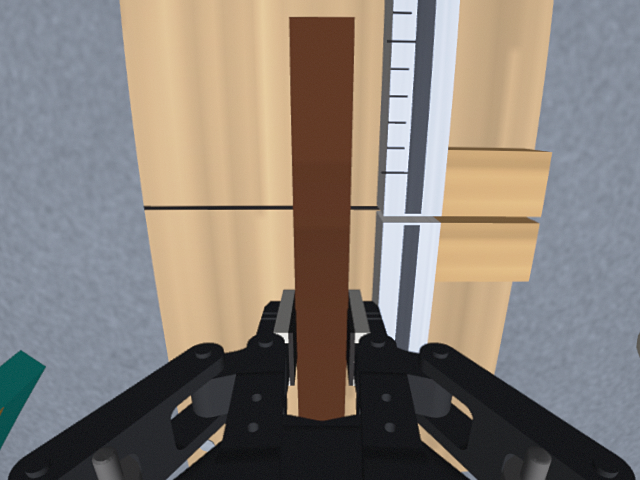

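```bash
python3 - <<'E'
from h import *
print(move_l(list(w([.008,-.08,.0475])),velocity=.04));rep()
print(move_l(list(w([.015,-.07,.0475])),velocity=.04));rep();sleep(.2);rep()
print(move_l(list(w([.025,-.07,.0475])),velocity=.01,until_force=6));rep()
E
```

```text
False
t 20.64 board [  7.9 -79.1  47.2] F [0.6 0.2 0.8] M [ 0.11 -0.09  0.02] gap mm 19.4
False
t 21.1 board [ 15.  -69.7  47.3] F [-0.2 -0.1  0.3] M [ 0.12 -0.03 -0.  ] gap mm 19.4
t 21.3 board [ 14.8 -70.   47.4] F [-0.3  0.  -2.3] M [ 0.05  0.05 -0.  ] gap mm 19.6
True
t 21.93 board [ 19.2 -70.1  47.2] F [-0.3  0.   5.5] M [-0.02 -0.01 -0.03] gap mm 19.3
```

```bash
cat >> h.py <<'E'
def Favg(n=8,dt=.02):
    a=[]
    for _ in range(n):
        s=get_state();a.append(inv[:3,:3]@s["contact_force"]);sleep(dt)
    return np.mean(a,0),np.std(a,0)
E
python3 - <<'E'
from h import *
m,sd=Favg();print(m.round(1),sd.round(1))
p=bl(get_state()["position"])
for k in range(6):
    x=.0195+.0005*k
    move_l(list(w([x,-.07,.0475])),velocity=.02);m,sd=Favg(4);s=get_state();print(x,(bl(s["position"])*1e3).round(2),m.round(1),sd.round(1))
    if m[0]<-3.5: break
print(get_state()["clock"])
E
```

```text
[ 0.1 -0.2  5.4] [0.5 0.6 0.3]
0.0195 [ 19.27 -70.    47.3 ] [-0.7 -0.3  0.9] [0.5 0.2 0.3]
0.02 [ 19.31 -70.01  47.31] [-3.  -1.2  2.2] [0.2 0.8 0.5]
0.0205 [ 19.34 -69.98  47.31] [-5.2 -0.9  3.9] [0.5 0.5 0.4]
23.0083
```

Fence contact felt at x≈19.3 mm. Slide towards the screw.

```bash
python3 - <<'E'
from h import *
X=.0198
print(move_l(list(w([X,-.016,.0475])),velocity=.05));m,sd=Favg(5);rep();print(m.round(1));b0=m[1]
snap("k1")
y=-.016;hit=False
while y<.004:
    y+=.0008
    move_l(list(w([X,y,.0475])),velocity=.02);m,sd=Favg(3,.01);s=get_state()
    print(round(y*1e3,1),(bl(s["position"])*1e3).round(2),m.round(1))
    if m[1]<-2.5+min(b0,0) and m[1]<b0-2.5: hit=True;break
print(hit,s["clock"]);snap("k2")
E
```

```text
False
t 24.32 board [ 19.4 -15.9  47.3] F [-4.9 -1.5  0.7] M [-0.29  0.99  0.02] gap mm 19.4
[-4.3 -2.2  1.1]
-15.2 [ 19.39 -15.57  47.32] [-4.5 -3.6  0.8]
-14.4 [ 19.42 -14.84  47.33] [-4.3 -2.8  0.7]
-13.6 [ 19.41 -14.06  47.34] [-4.4 -3.3  1.3]
-12.8 [ 19.38 -13.24  47.32] [-4.6 -3.2  1. ]
-12.0 [ 19.41 -12.46  47.35] [-5.  -3.4  1.1]
-11.2 [ 19.39 -11.65  47.34] [-4.5 -3.6  0.5]
-10.4 [ 19.41 -10.84  47.34] [-4.6 -3.6  0.8]
-9.6 [ 19.42 -10.04  47.35] [-4.5 -3.7  1.1]
-8.8 [19.4  -9.23 47.32] [-4.8 -2.9  0.8]
-8.0 [19.42 -8.43 47.33] [-4.7 -3.5  0.8]
-7.2 [19.42 -7.64 47.33] [-5.2 -3.6  0.6]
-6.4 [19.4  -6.83 47.31] [-4.6 -3.4  0.3]
-5.6 [19.42 -6.01 47.32] [-4.6 -3.8  0.7]
-4.8 [19.41 -5.23 47.32] [-4.1 -3.1  0.3]
-4.0 [19.43 -4.43 47.34] [-4.5 -2.8  0.5]
-3.2 [19.38 -3.72 47.29] [-4.2 -3.9  1. ]
-2.4 [19.42 -3.66 47.34] [-4.9 -6.1  0.9]
True 29.05
```

View pics/k2.png

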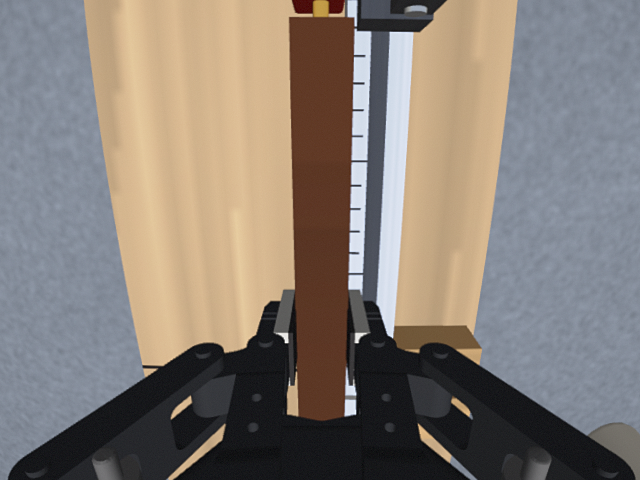

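Contact felt at rail centre y≈-3.7 mm (seen-nose prediction: -4.2). The view shows the rail end at the screw at (320,17). A hair more to be sure, then release.

```bash
python3 - <<'E'
from h import *
X=.0198
move_l(list(w([X,-.0020,.0475])),velocity=.02);m,sd=Favg(4);print(m.round(1));rep()
# relax the presses to roughly zero before opening
p=bl(get_state()["position"])
let_go();rep()
s=get_state()
move_l(list(np.array(s["position"])+[0,0,.06]),velocity=.1);sleep(.1)
s,f=snap("l1");T=camT(f,s);rep()
Pr=[[.01,.1063,.068],[.03,.1063,.068],[.01,-.02,.068],[.03,-.02,.068]]
print([proj(f,T,w(q))[0].round(1).tolist() for q in Pr])
E
```

```text
[-4.7 -7.1  1.2]
t 29.42 board [19.4 -3.7 47.3] F [-4.9 -7.  -0.2] M [-1.13  1.14  0.04] gap mm 19.2
t 30.07 board [19.9 -1.9 47.6] F [-0.4 -0.3 -0.7] M [-0.04 -0.02  0.02] gap mm 85.1
t 30.97 board [ 19.2  -1.9 106.7] F [-0.3  0.5 -0.2] M [-0.   -0.02 -0.01] gap mm 85.3
[[300.7, 55.4], [343.9, 55.4], [304.1, 301.3], [339.7, 301.5]]
```

View pics/l1.png

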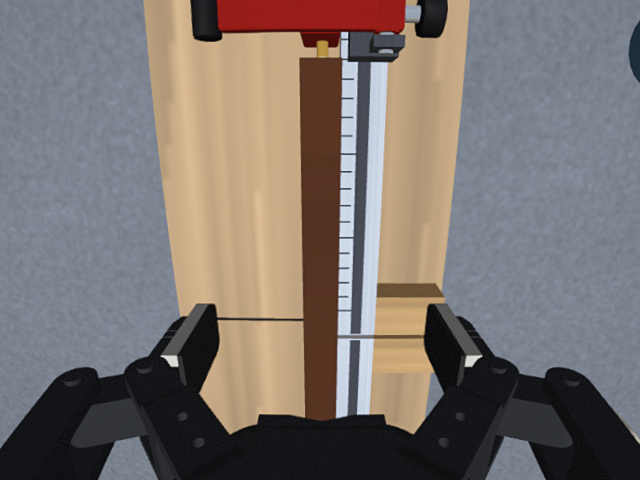

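Rail lies straight along the fence, edges at columns 300–342 (end row 57), as predicted within 0.5 mm. Now flip the stop up.

```bash
python3 - <<'E'
from h import *
o=down(byaw+np.pi/2);B=barrel(0)
s=get_state();move_l(list(np.array(s["position"])+[0,0,.04]),velocity=.15)
movep(list(w(B+[0,0,.07])),o);sleep(.1)
s,f=snap("m1");T=camT(f,s);print([proj(f,T,w(B+[0,d,0]))[0].round(1).tolist() for d in(-.015,.015)]);rep()
E
```

```text
[[298.8, 252.2], [346.6, 252.2]]
t 32.73 board [-33.8 130.2 133.8] F [-0.4 -1.3  1. ] M [-0.05 -0.   -0.01] gap mm 84.8
```

View pics/m1.png

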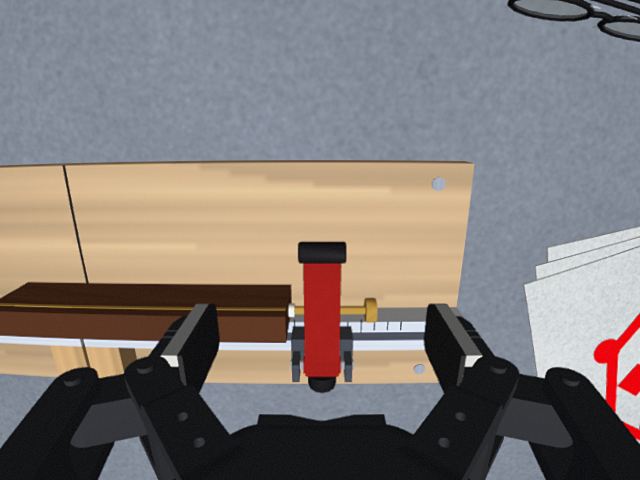

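Nose (291,311) touches the rail end; barrel at columns 298–346, row 252 as predicted. Pinch and flip up.

```bash
python3 - <<'E'
from h import *
B=barrel(0)
print(move_l(list(w(B-[0,0,GO])),velocity=.1));rep()
grab(20);rep()
for th in np.linspace(0,1.85,15)[1:]:
    move_l(list(w(barrel(th)-[0,0,GO])),velocity=.08);rep()
snap("n1");let_go();rep()
s=get_state();move_l(list(np.array(s["position"])+[0,0,.09]),velocity=.15);rep()
o=down(byaw+np.pi/2)
movep(list(w([-.05,.08,.25])),o);sleep(.2)
s,f=snap("n2");T=camT(f,s);rep();pickle.dump((s,f),open("v2.pkl","wb"))
for th in(1.75,1.8,1.85,1.9): print(th,[proj(f,T,w(barrel(th)+[0,d,0]))[0].round(1).tolist() for d in(-.015,.015)])
for q in [[.01,.1063,.068],[.03,.1063,.068],[.01,.1063,.018],[.01,-.1137,.068],[.03,-.1137,.068]]: print(q,proj(f,T,w(q))[0].round(1))
snap("n3","scene",(190,190,470,330),2.8)
E
```

```text
False
t 33.78 board [-33.5 130.7  43.6] F [ 0.6 -0.3  0.2] M [-0.01  0.02 -0.01] gap mm 85.0
t 34.33 board [-33.9 130.5  43.2] F [-1.1  0.4  2.2] M [-0.07  0.11  0.02] gap mm 29.3
t 34.62 board [-33.3 130.6  54.2] F [-0.4 -0.   0.1] M [-0.12  0.08  0.04] gap mm 29.1
t 34.92 board [-31.5 130.5  64.9] F [-0.7  0.7 -0.5] M [-0.04  0.26  0.02] gap mm 29.3
t 35.21 board [-28.  130.5  75.4] F [-2.1 -0.1 -0.4] M [-0.06  0.56 -0.02] gap mm 29.3
t 35.5 board [-23.  130.6  85.4] F [-4.  -0.8  2.2] M [-0.07  0.87  0.03] gap mm 29.4
t 35.79 board [-16.5 130.6  94.9] F [-4.4 -0.4  1.8] M [-0.02  1.   -0.01] gap mm 29.5
t 36.08 board [ -8.5 130.6 103.5] F [-4.6 -0.8  3.3] M [-0.05  1.07  0.  ] gap mm 29.2
t 36.38 board [  0.3 130.6 110.8] F [-3.5 -0.3  5.2] M [-0.15  1.01 -0.04] gap mm 29.2
t 36.67 board [  9.4 130.6 116.5] F [-3.9 -1.6  4.2] M [-0.28  0.83 -0.04] gap mm 29.6
t 36.96 board [ 19.3 130.6 121.2] F [-2.3 -1.9  3.8] M [-0.25  0.6   0.  ] gap mm 29.4
t 37.25 board [ 29.9 130.5 124.5] F [-1.4 -1.1  3. ] M [-0.28  0.42  0.  ] gap mm 29.4
t 37.54 board [ 40.7 130.5 126.5] F [-1.2 -1.1  1.4
[... 182 characters left out ...]
32  0.21 -0.03] gap mm 29.5
t 38.42 board [ 73.8 130.5 123.9] F [-0.5 -1.9  4.2] M [-0.35  0.01  0.02] gap mm 29.6
t 39.05 board [ 73.1 130.7 123.7] F [0.4 0.8 0.3] M [ 0.04 -0.01  0.03] gap mm 85.0
t 39.8 board [ 72.6 130.6 212.9] F [-0.9  0.   0.2] M [0.   0.01 0.01] gap mm 85.4
t 40.66 board [-49.4  80.2 249.2] F [ 1.   1.1 -0.3] M [-0.01  0.02  0.  ] gap mm 85.0
1.75 [[364.8, 369.9], [401.2, 369.6]]
1.8 [[364.5, 373.3], [400.6, 373.0]]
1.85 [[364.2, 376.5], [400.0, 376.2]]
1.9 [[363.8, 379.4], [399.3, 379.1]]
[0.01, 0.1063, 0.068] [348.5 270.8]
[0.03, 0.1063, 0.068] [348.  289.5]
[0.01, 0.1063, 0.018] [345.3 253.2]
[0.01, -0.1137, 0.068] [126.9 269.8]
[0.03, -0.1137, 0.068] [130.2 288.1]
```

View pics/n2.png

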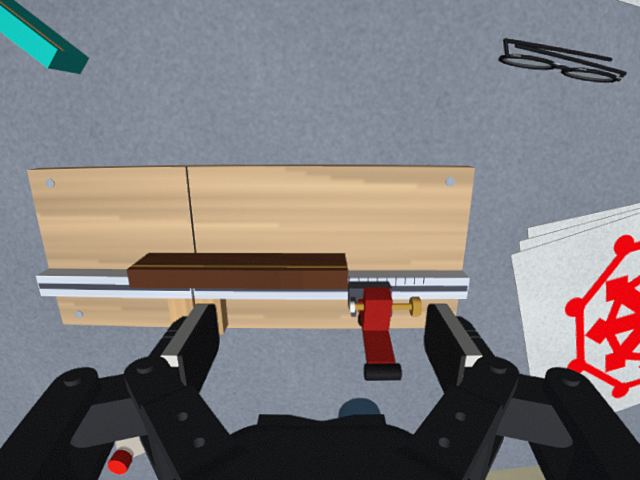

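View pics/n3.png

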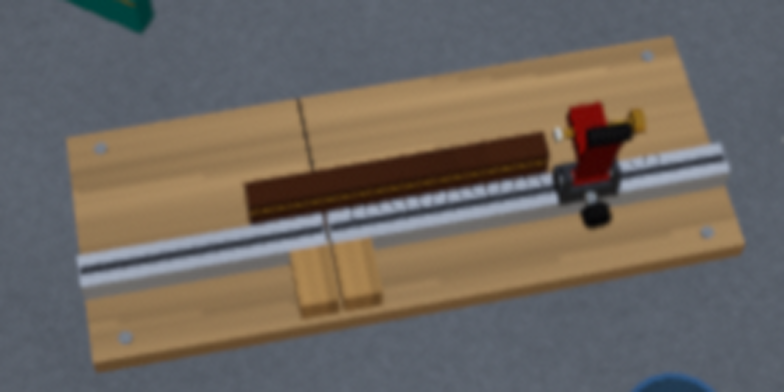

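```bash
python3 - <<'E'
import cv2
a=cv2.imread("pics/n2.png")
cv2.imwrite("pics/o1.png",cv2.resize(a[235:385,320:470],None,fx=4,fy=4,interpolation=2))
cv2.imwrite("pics/o2.png",cv2.resize(a[235:320,110:260],None,fx=5,fy=5,interpolation=2))
E
```

```text
(no output)
```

View pics/o1.png

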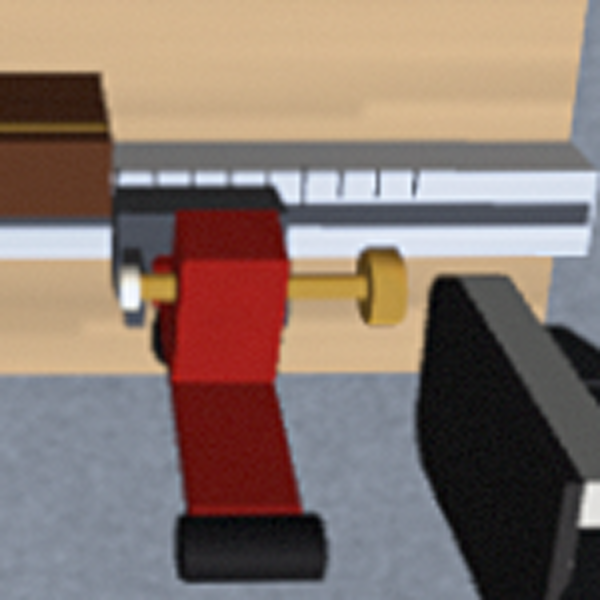

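View pics/o2.png

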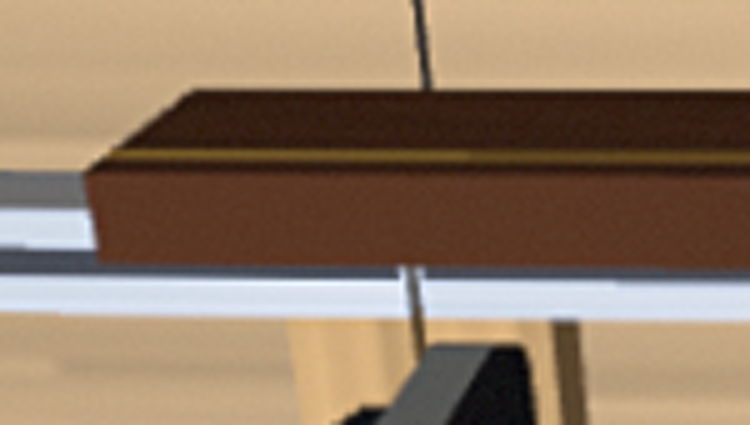

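```bash
python3 - <<'E'
from h import *
s,f=pickle.load(open("v2.pkl","rb"))
def edge(im,u0,u1,v0,v1):
    g=cv2.cvtColor(im,cv2.COLOR_BGR2GRAY).astype(float)[v0:v1,u0:u1].mean(1);g=cv2.GaussianBlur(g[:,None],(1,3),0)[:,0]
    d=-np.diff(g);i=int(np.argmax(d));k=np.arange(max(i-2,0),min(i+3,len(d)));return v0+.5+(d[k].clip(0)*k).sum()/d[k].clip(0).sum()+.5
for n,tcp,v in(("k2",(.0194,-.0037,.0473),(8,30)),("l1",(.0192,-.0019,.1067),(45,70))):
    st={"position":w(tcp),"eef_rot":down(byaw)};T=camT(f,st)
    im=cv2.imread(f"pics/{n}.png")
    for (u0,u1) in((296,308),(332,346)) if n=="k2" else((304,312),(332,340)):
        row=edge(im,u0,u1,*v);o,d=ray(f,T,((u0+u1)/2,row))
        X=bl(o+d*(w([0,0,.068])[2]-o[2])/d[2]);print(n,u0,round(row,2),(X*1e3).round(2))
E
```

```text
k2 296 17.05 [ 12.97 105.5   68.  ]
k2 332 17.09 [ 24.28 105.49  68.  ]
l1 304 57.61 [ 12.49 105.36  68.  ]
l1 332 57.61 [ 25.49 105.37  68.  ]
```

Held versus released: the rail end moved by 0.1 mm or less, and the post-flip view agrees. The stop stands at ≈1.8 and nothing else was touched. Handing in.

```bash
python3 - <<'E'
from h import *
rep();print(sign_off())
E
```

```text
t 40.71 board [-49.5  80.2 249.3] F [-0.7 -0.  -0.3] M [-0.02  0.01  0.02] gap mm 85.0
the job is handed in; nothing more can be done
None
```

The job is handed in at 40.7 s, with the stop flipped back up and the rail left where it was gauged against the screw.

**What I did:** I flipped the stop down to its end stop. I then gripped the dark rail, squared it to the fence and slid it along until I felt the screw, with about 3–4 N net push above the sliding friction. After letting go of the rail, I lifted the stop up past upright and released it.

**Final checks:**
- **Rail position:** its end moved about 0.1 mm when I let go. After the flip, the rail's corners matched the predicted against-the-fence, gauged position to within about 0.8 px.
- **Stop:** it leans back at about 1.8 rad, past upright but a little short of the 1.85 I aimed for. The robot is clear of everything.
- **Other objects:** the job never called for going near the glasses, glue bottle, pot or offcut, and the highest force I read was about 9 N.

**Disagreements:**
- **Nose position:** I felt the screw's nose about 0.5 mm further along than I had seen it. The camera also reads the rail's end about 0.8 mm short of where I felt it. Both are within the 2 mm calibration, so I went by the felt contact.
- **False stops:** three force-limited moves stopped early because of force noise or friction on the bed. I found the fence and screw contacts with small steps and averaged forces instead.

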